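Pack the resin-curing risers interlocked in their tray

ROBOT

A 6-joint arm with a two-finger parallel gripper is mounted at the origin on the work surface. World frame = base frame: x ahead of the robot, y to its left, z up, the work surface at z = 0. Lengths are in m, angles in degrees, forces in N, time in s.
With the tool pointing down it reaches from about 0.325 to 0.85 m from the base axis. Payload 4.4 kg.
Tool frame: the origin (TCP) lies midway between the tips of the shut fingers; the grasp point (between the pads) lies 19 mm behind it; z points along the fingers, y is the line along which they close (so a half turn about z gives the same grasp; the last joint's range is limited). The gripper opens to 94 mm and grips with 3 to 60 N. Pads are 16 mm wide; open, the fingers measure 119 mm over their backs; the gripper's body (75 mm by 177 mm) begins 78 mm behind the grasp point.
Start: joints at [-8.623, 11.837, 88.321, -0, 79.842, -8.623], TCP at [0.575, -0, 0.205] pointing down, gripper open.
Joint ranges: [-156.59, 156.59], [-49.26, 127.26], [12.9, 141.05], [-63.56, 243.56], [4.71, 150.69], [-161.64, 161.64]. Speed limits (degrees/s): [159.86, 159.86, 180, 180, 180, 180].

INTERFACE

Orientations are given as a 3x3 rotation matrix whose columns are the frame's x, y, z axes.
In Python, from workcell import manip gives the robot as it stands.
- The arm moves only by the tool move_arm, never from a script. Its argument "moves" is text: rows parted by semicolons, each of 5 numbers parted by spaces: the closure, from -1 (fully open) to 1 (shut), so that 0 is half open, then the shift along the tool's x, y, z in mm, then the turn about the tool's z in rad. A call has 1 to 8 rows; each row shifts and turns the commanded pose from where the row before left it, along the tool's axes as they then stand; what a row does not reach is not made up. A row lasts 1/8 s, in which the tool goes at most 62.5 mm and 10.7 degrees, less where a joint would pass 70% of its speed; a pose out of reach is approached as far as the arm can. A call with a gripper value outside its range is refused whole. The fingers move at their own pace and stop on an object; the grip force is fixed at half the most. Time passes only in rows, so rows that do not move let the fingers close. It gives the time, the measured TCP pose, the force, the opening and the grip force at its end, in the units of the state.
- manip.read_state(): the state, without advancing time (a new reading comes with each control period).
- manip.snapshot(name): name is "scene" or "side" or "wrist"; returns the picture (480x640x3 uint8, red, green, blue); there is no depth.
- manip.get_calibration(name): a dict with "fx", "fy", "cx", "cy" (pixels), "dist" ([k1, k2, p1, p2, k3] as OpenCV has them; the pictures are not rectified), "position" and "rotation" of the camera in the world. Camera axes: x right, y down, z forward; pixel columns grow to the right and rows downward; lengths in m; the calibration is good to about 2 mm. A picture is of the moment at which its call begins: read the wrist's pose just before it. get_calibration takes no time and is no camera call; for the wrist camera it gives the pose at the moment of the call.
- manip.sign_off(): hands the job in; it is judged then, once.
The state is a dict: "time_s": time; "joints": joint angles; "joint_velocities": joint speeds; "effort": joint torques, N m; "tcp_pos": TCP position; "tcp_rot": TCP orientation; "contact_force": force on the tool from outside, world axes, zero at the start; "torque": the same for the moment, N m; "width": finger opening in m; "grasp_force": force on a finger pad.
Only numpy, scipy, OpenCV 4.12 (cv2) and the standard library are available. Lean on these libraries where they do the work, as an engineer would, in place of code of your own. Each camera call takes 0.05 s, during which the arm holds its last target. There are 200 camera calls.

TASK

Pack the three loose U-shaped risers into the wooden tray beside the white one, standing upright on the tray floor and turned alternately back and forth so that their legs interlock like hooked Us. Then slide the red end stop up against the row until all four sit tight together, and let go. Leave the cups, bottles, stick and scissors where they are.

Things in the scene. Friction and masses are not known exactly. Their poses are not given: they have to be found in the camera images.
- riser_white: White riser: plastic U-channel standing on a cut end, a square U from above: 70 (own x) x 64 (y) mm, 50 tall, walls 8, 100 g. Origin: centre of the 70 x 64 footprint, underside. Web (pinch it from above) at own x -35 to -27 mm; legs from it to x +35, at y -32 to -24 and +24 to +32; 48 mm mouth open to own +x. It already stands in the tray near its fixed end, mouth towards the tray's +x.
- riser_teal: Teal riser: plastic U-channel standing on a cut end, a square U from above: 70 (own x) x 64 (y) mm, 50 tall, walls 8, 100 g. Origin: centre of the 70 x 64 footprint, underside. Web (pinch it from above) at own x -35 to -27 mm; legs from it to x +35, at y -32 to -24 and +24 to +32; 48 mm mouth open to own +x. It starts on the table.
- riser_amber: Amber riser: plastic U-channel standing on a cut end, a square U from above: 70 (own x) x 64 (y) mm, 50 tall, walls 8, 100 g. Origin: centre of the 70 x 64 footprint, underside. Web (pinch it from above) at own x -35 to -27 mm; legs from it to x +35, at y -32 to -24 and +24 to +32; 48 mm mouth open to own +x. It starts on the table.
- riser_sky: Pale blue riser: plastic U-channel standing on a cut end, a square U from above: 70 (own x) x 64 (y) mm, 50 tall, walls 8, 100 g. Origin: centre of the 70 x 64 footprint, underside. Web (pinch it from above) at own x -35 to -27 mm; legs from it to x +35, at y -32 to -24 and +24 to +32; 48 mm mouth open to own +x. It starts on the table.
- tray: Fixed wooden tray. Origin: table level, under the middle of its floor; own y is its long axis. Floor top z = 6 mm. Inside own x -63 to +63 mm, between low side walls (6 mm thick, top z = 18 mm). Fixed end wall: inner face at own y = -130 mm, 6 mm thick, top z = 40 mm. The other end (floor ends at y = +136) is open and has the sliding stop.
- stop (a joint): Red end stop across the tray: plate 120 wide, 12 thick, z 9 to 52 mm, with a tab on top (40 mm along tray x, 14 along y, z 51 to 101) to pinch or push. Value: metres slid from its open end along the tray's -y, 0 to 0.115. Clear length from fixed end wall to stop is 240 mm minus this; four interlocked risers take 144 mm. Slides at about 3 N, stays where left.
- stop_tab (a point): Centre of the top face of the red stop's tab (z = 101 mm above the table); moves with the stop. Its orientation is the tray's.
- cup_a: Bystander: clear plastic cup, 68 mm wide, 55 mm tall; origin at the centre of its underside.
- cup_b: Bystander: clear plastic cup, 68 mm wide, 55 mm tall; origin at the centre of its underside.
- cup_c: Bystander: clear plastic cup, 76 mm wide, 85 mm tall; origin at the centre of its underside.
- bottle_big: Bystander: white bottle, 72 mm wide, 190 mm tall; origin at the centre of its underside.
- bottle_small: Bystander: white bottle, 56 mm wide, 140 mm tall; origin at the centre of its underside.
- stick: Bystander: wooden craft stick lying flat, 150 x 18 x 4 mm; origin at the centre of its underside.
- scissors: Bystander: scissors lying flat, about 180 mm long; origin at the centre of its underside near the pivot.
Things that resemble listed ones, but are neither listed nor needed, are in the scene too. What is meant by the riser_teal is not pink, and is the smaller of those in its own colour.

How it is judged (in metres and radians):
On the way, in this order (a step that is already met when the one before it is completed fails the run):
1. one of the loose risers stands in the tray, upright, square to it and released ((((x of riser_teal in the frame of tray between -0.045 and 0.045 m and y of riser_teal in the frame of tray between -0.13 and 0.11 m and z of riser_teal in the frame of tray between 0.002 and 0.01 m and angle between riser_teal's own z axis and vertical below 0.08 rad and angle between the x axis of riser_teal and the x axis of tray, either way round below 0.2 rad) and contact force between the fingers and riser_teal below 0.3 N) or ((x of riser_amber in the frame of tray between -0.045 and 0.045 m and y of riser_amber in the frame of tray between -0.13 and 0.11 m and z of riser_amber in the frame of tray between 0.002 and 0.01 m and angle between riser_amber's own z axis and vertical below 0.08 rad and angle between the x axis of riser_amber and the x axis of tray, either way round below 0.2 rad) and contact force between the fingers and riser_amber below 0.3 N) or ((x of riser_sky in the frame of tray between -0.045 and 0.045 m and y of riser_sky in the frame of tray between -0.13 and 0.11 m and z of riser_sky in the frame of tray between 0.002 and 0.01 m and angle between riser_sky's own z axis and vertical below 0.08 rad and angle between the x axis of riser_sky and the x axis of tray, either way round below 0.2 rad) and contact force between the fingers and riser_sky below 0.3 N))), for 0.2 s.
2. two of them do (((((x of riser_teal in the frame of tray between -0.045 and 0.045 m and y of riser_teal in the frame of tray between -0.13 and 0.11 m and z of riser_teal in the frame of tray between 0.002 and 0.01 m and angle between riser_teal's own z axis and vertical below 0.08 rad and angle between the x axis of riser_teal and the x axis of tray, either way round below 0.2 rad) and contact force between the fingers and riser_teal below 0.3 N) and ((x of riser_amber in the frame of tray between -0.045 and 0.045 m and y of riser_amber in the frame of tray between -0.13 and 0.11 m and z of riser_amber in the frame of tray between 0.002 and 0.01 m and angle between riser_amber's own z axis and vertical below 0.08 rad and angle between the x axis of riser_amber and the x axis of tray, either way round below 0.2 rad) and contact force between the fingers and riser_amber below 0.3 N)) or (((x of riser_teal in the frame of tray between -0.045 and 0.045 m and y of riser_teal in the frame of tray between -0.13 and 0.11 m and z of riser_teal in the frame of tray between 0.002 and 0.01 m and angle between riser_teal's own z axis and vertical below 0.08 rad and angle between the x axis of riser_teal and the x axis of tray, either way round below 0.2 rad) and contact force between the fingers and riser_teal below 0.3 N) and ((x of riser_sky in the frame of tray between -0.045 and 0.045 m and y of riser_sky in the frame of tray between -0.13 and 0.11 m and z of riser_sky in the frame of tray between 0.002 and 0.01 m and angle between riser_sky's own z axis and vertical below 0.08 rad and angle between the x axis of riser_sky and the x axis of tray, either way round below 0.2 rad) and contact force between the fingers and riser_sky below 0.3 N)) or (((x of riser_amber in the frame of tray between -0.045 and 0.045 m and y of riser_amber in the frame of tray between -0.13 and 0.11 m and z of riser_amber in the frame of tray between 0.002 and 0.01 m and angle between riser_amber's own z axis and vertical below 0.08 rad and angle between the x axis of riser_amber and the x axis of tray, either way round below 0.2 rad) and contact force between the fingers and riser_amber below 0.3 N) and ((x of riser_sky in the frame of tray between -0.045 and 0.045 m and y of riser_sky in the frame of tray between -0.13 and 0.11 m and z of riser_sky in the frame of tray between 0.002 and 0.01 m and angle between riser_sky's own z axis and vertical below 0.08 rad and angle between the x axis of riser_sky and the x axis of tray, either way round below 0.2 rad) and contact force between the fingers and riser_sky below 0.3 N)))), for 0.2 s.
3. all three do (x of riser_teal in the frame of tray between -0.045 and 0.045 m and y of riser_teal in the frame of tray between -0.13 and 0.11 m and z of riser_teal in the frame of tray between 0.002 and 0.01 m and angle between each of riser_teal, riser_amber, riser_sky's own z axis and vertical below 0.08 rad and angle between the x axis of each of riser_teal, riser_amber, riser_sky and the x axis of tray, either way round below 0.2 rad and contact force between the fingers and riser_teal below 0.3 N and x of riser_amber in the frame of tray between -0.045 and 0.045 m and y of riser_amber in the frame of tray between -0.13 and 0.11 m and z of riser_amber in the frame of tray between 0.002 and 0.01 m and contact force between the fingers and riser_amber below 0.3 N and x of riser_sky in the frame of tray between -0.045 and 0.045 m and y of riser_sky in the frame of tray between -0.13 and 0.11 m and z of riser_sky in the frame of tray between 0.002 and 0.01 m and contact force between the fingers and riser_sky below 0.3 N), for 0.2 s.
4. the stop is slid up so that the interlocked row is tight (less than 152 mm long) (value of joint stop above 0.088 m), for 0.2 s.
At the end, for the whole second after the job is handed in: All four risers at rest on the tray floor (within 4 mm), upright within 0.08 rad, legs along the tray's x within 0.2 rad; the stop slid in past 88 mm, so the row is under 152 mm long, which only alternately flipped, interlocked risers allow (144 mm when tight) (x of riser_white in the frame of tray between -0.045 and 0.045 m and y of riser_white in the frame of tray between -0.13 and 0.11 m and z of riser_white in the frame of tray between 0.002 and 0.01 m and angle between each of riser_white, riser_teal, riser_amber, riser_sky's own z axis and vertical below 0.08 rad and angle between the x axis of each of riser_white, riser_teal, riser_amber, riser_sky and the x axis of tray, either way round below 0.2 rad and x of riser_teal in the frame of tray between -0.045 and 0.045 m and y of riser_teal in the frame of tray between -0.13 and 0.11 m and z of riser_teal in the frame of tray between 0.002 and 0.01 m and x of riser_amber in the frame of tray between -0.045 and 0.045 m and y of riser_amber in the frame of tray between -0.13 and 0.11 m and z of riser_amber in the frame of tray between 0.002 and 0.01 m and x of riser_sky in the frame of tray between -0.045 and 0.045 m and y of riser_sky in the frame of tray between -0.13 and 0.11 m and z of riser_sky in the frame of tray between 0.002 and 0.01 m and linear speed of each of riser_white, riser_teal, riser_amber, riser_sky below 0.02 m/s and value of joint stop above 0.088 m); the robot touches nothing.
It fails at once if a cup, bottle, the stick or the scissors is moved more than 30 mm (distance of any of cup_a, cup_b, cup_c, bottle_big, bottle_small, stick, scissors from where it was at the start of the episode above 0.03 m).
It also fails if it takes over 72 s, if anything falls off the work surface, if the arm or the gripper's body presses on something with over 40 N, if the wrist force passes 120 N, or if a joint passes its speed limit or range.

## Working session

There is one attempt and no reset: what is moved stays moved. The work goes in short steps, Python scripts to look and compute and a tool call to move; the robot and the scene stay as the last step left them, time stands still between calls to the robot, and variables do not carry over. Pictures are saved under pics/ and viewed, at most 10 in all, crops included, and the job is handed in when it is done.

Besides the shell and the picture viewer there is one more tool, called as name(argument=value, ...) on one line, values as JSON. move_arm: Moves the arm, as the interface text tells. Its arguments: {"type":"object","properties":{"moves":{"type":"string"}},"required":["moves"]}

```bash
mkdir -p pics
python3 - <<'E'
from workcell import manip
import cv2,numpy as np
for n in ["scene","side","wrist"]:
    im=manip.snapshot(n); cv2.imwrite(f"pics/{n}0.png",im[:,:,::-1])
    c=manip.get_calibration(n); print(n,{k:np.round(v,4).tolist() for k,v in c.items()})
a=cv2.imread("pics/scene0.png");
s=manip.read_state();print(s['tcp_pos'],s['tcp_rot'],s['time_s'],s['width'])
E
```

```text
scene {'fx': 511.2824, 'fy': 511.2824, 'cx': 325.9558, 'cy': 247.4421, 'dist': [-0.078, 0.0, 0.0, 0.0, 0.0], 'position': [1.1321, -0.484, 0.836], 'rotation': [[0.537, 0.5883, -0.6046], [0.8435, -0.3674, 0.3917], [0.0083, -0.7204, -0.6935]]}
side {'fx': 504.1508, 'fy': 504.1508, 'cx': 328.8765, 'cy': 241.8404, 'dist': [-0.1284, 0.0, 0.0, 0.0, 0.0], 'position': [0.2847, 0.7202, 0.7976], 'rotation': [[-0.9669, -0.1768, 0.1839], [-0.2549, 0.6352, -0.7291], [0.0121, -0.7518, -0.6593]]}
wrist {'fx': 368.3759, 'fy': 368.3759, 'cx': 314.7729, 'cy': 241.0432, 'dist': [-0.0568, 0.0, 0.0, 0.0, 0.0], 'position': [0.5747, 0.0731, 0.3838], 'rotation': [[1.0, -0.0002, -0.0001], [-0.0002, -0.9679, -0.2513], [-0.0001, 0.2513, -0.9679]]}
[5.74380333e-01 8.52460955e-05 2.04542059e-01] [[ 7.34980820e-06  9.99998465e-01 -1.75193598e-03]
 [ 9.99999970e-01 -6.92326284e-06  2.43476797e-04]
 [ 2.43464294e-04 -1.75193772e-03 -9.99998436e-01]] 0.15 0.0941703321830276
```

View pics/scene0.png

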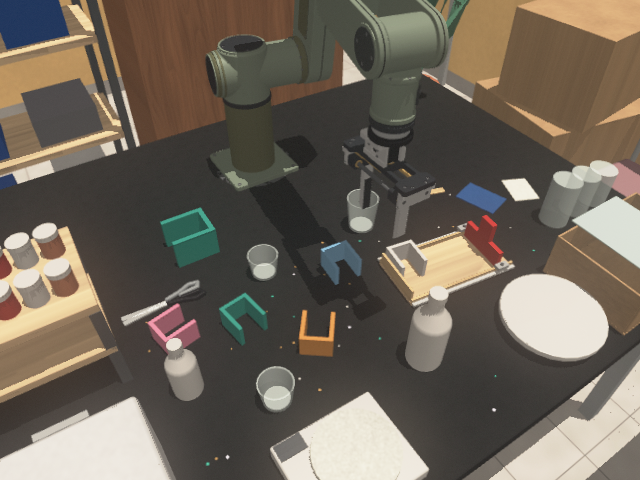

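View pics/side0.png

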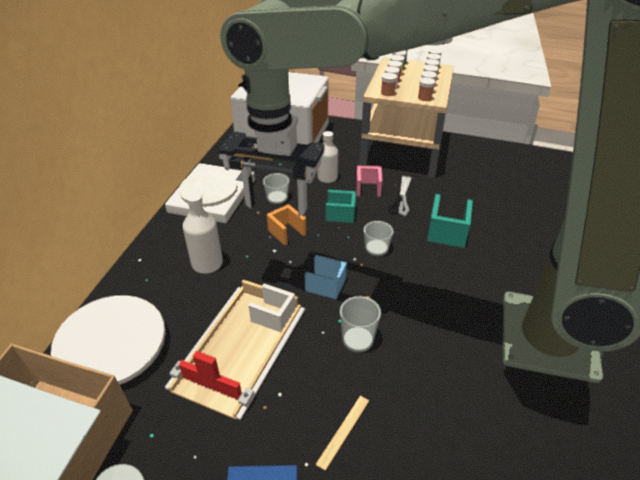

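The teal candidates are the small one at scene (245,315) and the big one at (190,238). The pink U at (173,328) is a decoy. The small teal one fits "not pink, and the smaller of its own colour". I'll confirm it in an enlarged crop while fitting poses by silhouette.

```bash
cat > h.py <<'E'
from workcell import manip
import cv2,numpy as np
from scipy.optimize import minimize
def proj(P,c):
    R=np.array(c["rotation"]);t=-R.T@np.array(c["position"])
    K=np.array([[c["fx"],0,c["cx"]],[0,c["fy"],c["cy"]],[0,0,1.]])
    return cv2.projectPoints(np.float64(P).reshape(-1,3),cv2.Rodrigues(R.T)[0],t,K,np.float64(c["dist"]))[0].reshape(-1,2)
def box(x0,x1,y0,y1,z0,z1):
    return np.array([[x,y,z] for x in(x0,x1) for y in(y0,y1) for z in(z0,z1)])/1000.
U=[box(-35,-27,-32,32,0,50),box(-35,35,-32,-24,0,50),box(-35,35,24,32,0,50)]
def place(P,x,y,a,z=0):
    R=np.array([[np.cos(a),-np.sin(a),0],[np.sin(a),np.cos(a),0],[0,0,1]]);return P@R.T+[x,y,z]
def sil(boxes,p,c,z=0,S=4):
    m=np.zeros((480*S,640*S),np.uint8)
    for b in boxes:
        q=proj(place(b,*p,z),c); cv2.fillConvexPoly(m,cv2.convexHull(np.int32(np.round(q*S))),255)
    return cv2.resize(m,(640,480),interpolation=cv2.INTER_AREA)/255.
def back(uv,z,c):
    K=np.array([[c["fx"],0,c["cx"]],[0,c["fy"],c["cy"]],[0,0,1.]])
    n=cv2.undistortPoints(np.float64([[uv]]),K,np.float64(c["dist"]))[0,0]
    d=np.array(c["rotation"])@[n[0],n[1],1]; o=np.array(c["position"]);return (o+d*(z-o[2])/d[2])[:2]
H={'teal':(75,92,70,25),'amber':(8,20,140,60),'sky':(98,115,60,30),'pink':(165,178,60,50)}
def mask(im,col,seed,r=60):
    h=cv2.cvtColor(im,cv2.COLOR_RGB2HSV);a,b,s,v=H[col]
    m=cv2.inRange(h,(a,s,v),(b,255,255)); w=np.zeros_like(m);cv2.circle(w,seed,r,255,-1)
    m=cv2.morphologyEx(m&w,cv2.MORPH_CLOSE,np.ones((3,3)))
    n,l,st,_=cv2.connectedComponentsWithStats(m)
    return (l==1+np.argmax(st[1:,4])).astype(float)
def fit(ms,cs,p0,z=0,boxes=U):
    f=lambda p:sum(np.abs(sil(boxes,p,c,z)-m).sum() for m,c in zip(ms,cs))
    best=None
    for a in np.arange(0,2*np.pi,np.pi/6):
        r=minimize(f,[p0[0],p0[1],a],method='Nelder-Mead',options=dict(initial_simplex=[[p0[0],p0[1],a],[p0[0]+.02,p0[1],a],[p0[0],p0[1]+.02,a],[p0[0],p0[1],a+.4]],maxiter=90))
        if best is None or r.fun<best.fun: best=r
    return best.x,best.fun,sum(m.sum() for m in ms)
E
python3 - <<'E'
from h import *
S=cv2.imread("pics/scene0.png");D=cv2.imread("pics/side0.png")
cs=[manip.get_calibration("scene"),manip.get_calibration("side")]
for n,u,v in[('teal',(245,318),(341,205)),('amber',(318,333),(287,224)),('sky',(341,261),(327,277))]:
    ms=[mask(S[:,:,::-1].copy(),n,u,45),mask(D[:,:,::-1].copy(),n,v,40)]
    print(n,back(u,.02,cs[0]),back(v,.02,cs[1]),fit(ms,cs,back(u,.02,cs[0])))
a=cv2.resize(S[200:350,130:290],(400,375),interpolation=cv2.INTER_CUBIC)
b=cv2.resize(S[200:320,360:520],(400,300),interpolation=cv2.INTER_CUBIC)
c=cv2.resize(D[270:430,160:320],(400,400),interpolation=cv2.INTER_CUBIC)
o=np.zeros((600,800,3),np.uint8);o[:375,:400]=cv2.resize(a,(400,375));o[:300,400:]=b
o[300:,450:750]=cv2.resize(D[270:430,160:320],(300,300),interpolation=cv2.INTER_CUBIC)
o[375:,100:400]=cv2.imread("pics/wrist0.png")[::2,::2][:225,10:310]
cv2.imwrite("pics/crop0.png",o)
E
```

```text
teal [ 0.50722301 -0.27156167] [ 0.50821513 -0.28616217] (array([ 0.5092686 , -0.27602711,  6.43693446]), np.float64(175.68235294117648), np.float64(2201.0))
amber [ 0.61678634 -0.16639896] [ 0.61680374 -0.17614752] (array([ 0.61752948, -0.1688217 ,  2.49521526]), np.float64(161.68235294117648), np.float64(1853.0))
sky [ 0.47549803 -0.01797125] [ 0.47611298 -0.0268432 ] (array([ 0.47980158, -0.02278809,  6.18664177]), np.float64(194.4470588235294), np.float64(2413.0))
```

View pics/crop0.png

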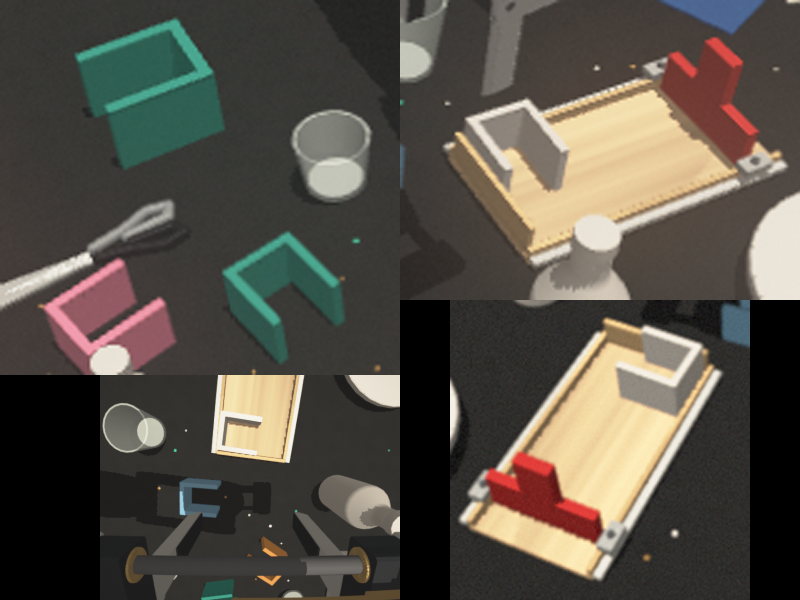

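The enlarged crop confirms it: the teal U at scene (245,315) is clearly smaller than the one at (190,238), so it is the one meant. Next I'll fit the tray and locate the bystanders.

```bash
cat >> h.py <<'E'
STOP=[box(-60,60,110,122,9,52),box(-20,20,109,123,51,101)]
E
python3 - <<'E'
from h import *
S=cv2.imread("pics/scene0.png");D=cv2.imread("pics/side0.png")
cs=[manip.get_calibration("scene"),manip.get_calibration("side")]
H['red']=(0,0,0,0)
def red(im,seed,r):
    h=cv2.cvtColor(im,cv2.COLOR_BGR2HSV);m=cv2.inRange(h,(0,150,50),(6,255,255))|cv2.inRange(h,(174,150,50),(180,255,255))
    w=np.zeros_like(m);cv2.circle(w,seed,r,255,-1);return (m&w>0).astype(float)
ms=[red(S,(484,242),40),red(D,(210,375),55)]
# tray clicks: (cam, uv, tray point mm); end wall top outer left corner, floor/open-end corners
cl=[(0,(410.8,288.8),(69,-136,40)),(0,(382,254),(-69,-136,40)),(1,(243.2,280.7),(69,-136,40))]
def f(p,w=6):
    e=sum(np.abs(sil(STOP,p,c)-m).sum() for m,c in zip(ms,cs))
    for k,uv,P in cl: e+=w*np.linalg.norm(proj(place(np.array([P])/1000,*p),cs[k])[0]-uv)
    return e
best=min((minimize(f,[.55,.2,a],method='Nelder-Mead',options=dict(initial_simplex=[[.55,.2,a],[.58,.2,a],[.55,.23,a],[.55,.2,a+.2]])) for a in(-.3,-.1,.1)),key=lambda r:r.fun)
p=best.x;print(p,best.fun,sum(m.sum() for m in ms))
for k,uv,P in cl: print(proj(place(np.array([P])/1000,*p),cs[k])[0]-uv)
for n,k,uv,z in[('bottle_big',1,(206,258),0),('bottle_big',0,(426,352),.0),('bs',0,(187,385),0),('bs',1,(328,173),0),('cupc',1,(359,340),0),('cupa',1,(378,247),0),('cupb',1,(277,195),0)]:
    print(n,back(uv,z,cs[k]))
W=cv2.imread("pics/wrist0.png"); c=manip.get_calibration("wrist")
# overlay tray + stop + risers on three
o=np.zeros((600,800,3),np.uint8)
pts=lambda L:np.array(L)/1000.
T=[pts([(-63,-130,6),(63,-130,6),(63,136,6),(-63,136,6)]),pts([(-69,-136,40),(69,-136,40),(69,-130,40),(-69,-130,40)])]
for im,c in((S,cs[0]),(D,cs[1]),(W,c)):
    for L in T: cv2.polylines(im,[np.int32(proj(place(L,*p),c)*16)],True,(255,0,255),1,cv2.LINE_AA,4)
    for q in((.5093,-.276,.154),(.6175,-.1688,2.4952),(.4798,-.0228,-.0965)):
        L=pts([(-35,-32,50),(35,-32,50),(35,-24,50),(-27,-24,50),(-27,24,50),(35,24,50),(35,32,50),(-35,32,50)])
        cv2.polylines(im,[np.int32(proj(place(L,*q),c)*16)],True,(255,0,255),1,cv2.LINE_AA,4)
o[:300,:400]=cv2.resize(S[200:350,330:530],(400,300));o[:300,400:]=cv2.resize(D[255:430,140:373],(400,300))
o[300:,:400]=cv2.resize(W[0:300,150:550],(400,300));o[300:,400:]=cv2.resize(S[215:365,210:410],(400,300))
cv2.imwrite("pics/ov.png",o)
E
```

```text
[ 0.58974491  0.17397571 -0.16345146] 1228.971375436885 1534.0
[-7.74994639  3.74718691]
[-9.16192441 -4.4303146 ]
[ 4.70503359 -6.80931139]
bottle_big [ 0.76775863 -0.03025848]
bottle_big [ 0.75614729 -0.00410432]
bs [ 0.57705935 -0.42795027]
bs [ 0.58552218 -0.44901244]
cupc [0.3750213  0.10640708]
cupa [ 0.38988559 -0.1752202 ]
cupb [ 0.69015481 -0.30903063]
```

View pics/ov.png

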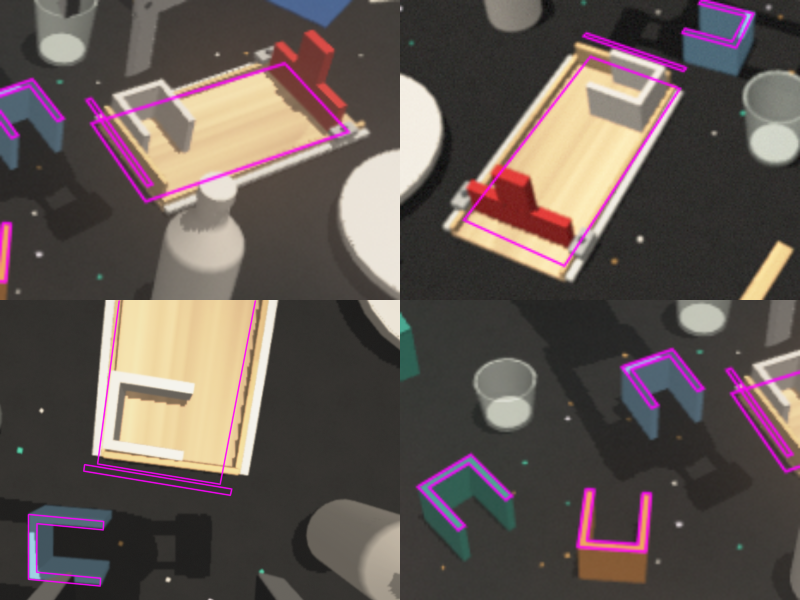

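The riser outlines match in every view. The tray outline is about 2 cm off (it needs to go +y), so I'll refit it with a better red mask and the wrist view.

```bash
cat > tr.py <<'E'
from h import *
def redm(im,seed,r):
    m=((im[:,:,2].astype(int)>45)&(im[:,:,2]>2.2*im[:,:,1])&(im[:,:,2]>2.2*im[:,:,0])).astype(np.uint8)
    w=np.zeros_like(m);cv2.circle(w,seed,r,1,-1);return cv2.morphologyEx(m&w,cv2.MORPH_CLOSE,np.ones((3,3))).astype(float)
E
python3 - <<'E'
from tr import *
S=cv2.imread("pics/scene0.png");D=cv2.imread("pics/side0.png");W=cv2.imread("pics/wrist0.png")
cs=[manip.get_calibration("scene"),manip.get_calibration("side")];cw=manip.get_calibration("wrist")
ms=[redm(S,(484,242),40),redm(D,(210,375),55)]
f=lambda p:sum(np.abs(sil(STOP,p,c)-m).sum() for m,c in zip(ms,cs))
best=min((minimize(f,[.585,.195,a],method='Nelder-Mead',options=dict(initial_simplex=[[.585,.195,a],[.605,.195,a],[.585,.215,a],[.585,.195,a+.15]])) for a in(-.3,-.2,-.1,0,.1)),key=lambda r:r.fun)
p=best.x;print(p,best.fun,[m.sum() for m in ms])
# white riser from wrist top corners (crop offset 150) at z=.056
for uv in[(113,372),(194,382),(105,452),(183,458)]:
    w=back((uv[0]+150,uv[1]),.056,cw);d=w-p[:2];a=p[2]
    print(w, 'tray mm',1000*(np.array([[np.cos(a),np.sin(a)],[-np.sin(a),np.cos(a)]])@d))
pts=lambda L:np.array(L)/1000.
T=[pts([(-63,-130,6),(63,-130,6),(63,136,6),(-63,136,6)]),pts([(-69,-136,40),(69,-136,40),(69,-130,40),(-69,-130,40)]),pts([(-60,110,52),(60,110,52),(60,122,52),(-60,122,52)])]
o=np.zeros((600,800,3),np.uint8)
for im,c in((S,cs[0]),(D,cs[1]),(W,cw)):
    for L in T: cv2.polylines(im,[np.int32(proj(place(L,*p),c)*16)],True,(255,0,255),1,cv2.LINE_AA,4)
o[:300,:400]=cv2.resize(S[200:350,330:530],(400,300));o[:300,400:]=cv2.resize(D[255:430,140:373],(400,300))
o[300:,:400]=W[180:480,200:600][:300];o[300:,400:]=cv2.resize(W[330:480,220:420],(400,300))
cv2.imwrite("pics/ov2.png",o)
E
```

```text
[ 0.58789388  0.17367175 -0.17872973] 1074.9058823529413 [np.float64(207.0), np.float64(1300.0)]
[ 0.52169453 -0.15023825] tray mm [  -7.56020254 -330.51911374]
[ 0.60473909 -0.16205314] tray mm [  76.2619346  -327.38216622]
[ 0.5084245  -0.25321288] tray mm [  -2.31204161 -434.21253708]
[ 0.59486759 -0.26126488] tray mm [  84.1855173  -426.76844563]
```

View pics/ov2.png

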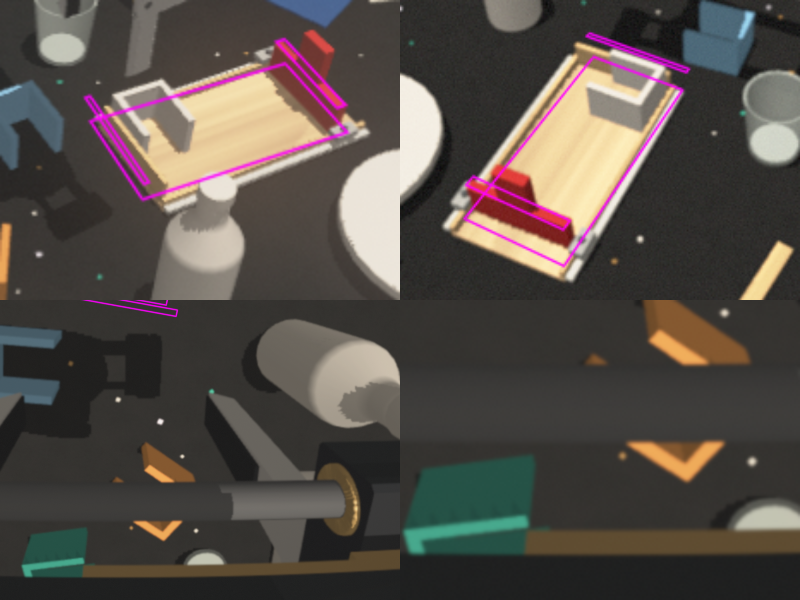

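```bash
sed -i 's/2\.2/1.75/g' tr.py
python3 - <<'E'
from tr import *
S=cv2.imread("pics/scene0.png");D=cv2.imread("pics/side0.png");W=cv2.imread("pics/wrist0.png")
cs=[manip.get_calibration("scene"),manip.get_calibration("side")];cw=manip.get_calibration("wrist")
ms=[redm(S,(484,242),40),redm(D,(210,375),55)]
f=lambda p:sum(np.abs(sil(STOP,p,c)-m).sum() for m,c in zip(ms,cs))
best=min((minimize(f,[.585,.195,a],method='Nelder-Mead',options=dict(initial_simplex=[[.585,.195,a],[.605,.195,a],[.585,.215,a],[.585,.195,a+.15]])) for a in(-.3,-.2,-.1,0,.1)),key=lambda r:r.fun)
p=best.x;print(p,best.fun,[m.sum() for m in ms])
a=p[2]
for n,uv,z in[('w',(263,72),.056),('w',(344,82),.056),('w',(255,152),.056),('w',(333,158),.056),('railL',(243,155),.018),('railR',(400,175),.018)]:
    w=back(uv,z,cw);print(n,w, 'tray mm',1000*(np.array([[np.cos(a),np.sin(a)],[-np.sin(a),np.cos(a)]])@(w-p[:2])))
pts=lambda L:np.array(L)/1000.
T=[pts([(-63,-130,6),(63,-130,6),(63,136,6),(-63,136,6)]),pts([(-69,-136,40),(69,-136,40),(69,-130,40),(-69,-130,40)]),pts([(-60,110,52),(60,110,52),(60,122,52),(-60,122,52)])]
o=np.zeros((600,800,3),np.uint8)
for im,c in((S,cs[0]),(D,cs[1]),(W,cw)):
    for L in T: cv2.polylines(im,[np.int32(proj(place(L,*p),c)*16)],True,(255,0,255),1,cv2.LINE_AA,4)
o[:300,:400]=cv2.resize(S[200:350,330:530],(400,300));o[:300,400:]=cv2.resize(D[255:430,140:373],(400,300))
o[300:,:400]=cv2.resize(W[0:195,190:450],(400,300));o[300:,400:]=np.repeat(cv2.resize(np.uint8(ms[0]*255)[200:350,330:530],(400,300))[:,:,None],3,2)
cv2.imwrite("pics/ov3.png",o)
E
```

```text
[ 0.59109714  0.17340074 -0.15409518] 263.9529411764706 [np.float64(997.0), np.float64(1366.0)]
w [0.53163255 0.13325816] tray mm [-52.59865521 -48.79391007]
w [0.59907847 0.12524995] tray mm [ 15.27723052 -46.35522419]
w [0.5227225  0.06800097] tray mm [ -51.38705437 -114.64542558]
w [0.59053542 0.06277098] tray mm [  16.4250661  -109.40510225]
railL [0.50489211 0.06461215] tray mm [ -68.4860336 -120.7308041]
railR [0.65858706 0.04536791] tray mm [  86.34147737 -116.15698027]
```

View pics/ov3.png

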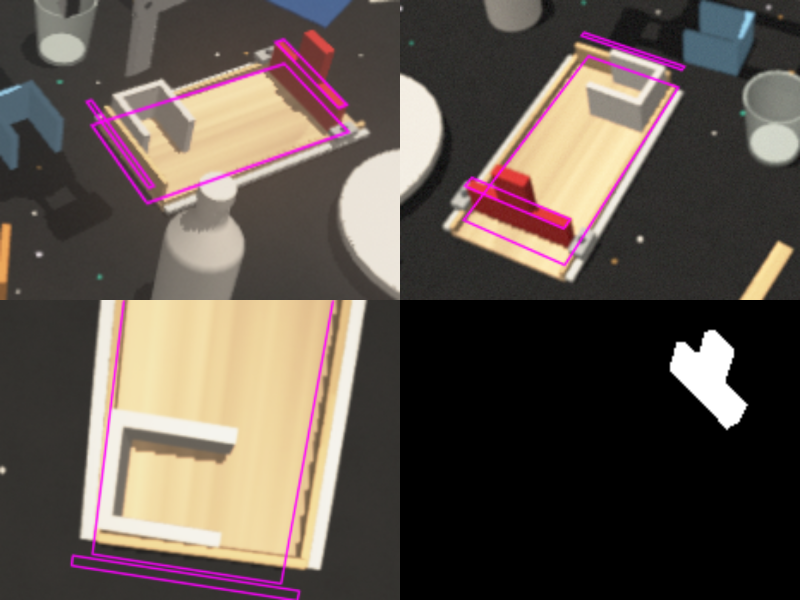

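Run:
```python
from h import *
cs=[manip.get_calibration("scene"),manip.get_calibration("side")];cw=manip.get_calibration("wrist")
A=[back(u,z,cs[1]) for u,z in[((167.4,388),.018),((239,418.4),.018)]]
B=[back(u,.018,cw) for u in[(399.4,173.6),(242,154.7)]]
C=[back(u,.018,cs[0]) for u in[(330+166/2,200+210/2),(330+368/2,200+134/2)]]
print(A,B,C)
m1=sum(A)/2;m0=sum(B)/2;d=m1-m0;print(m0,m1,np.linalg.norm(d),'yaw',-np.arctan2(d[0],d[1]), 'widthyaw',[np.arctan2(*(q[0]-q[1])[::-1]) for q in(A,B)])
```

```text
[array([0.67947137, 0.31899536]), array([0.533354  , 0.33849101])] [array([0.65792051, 0.04672992]), array([0.50392866, 0.06490315])] [array([0.65992957, 0.03882341]), array([0.6968489 , 0.30317543])]
[0.58092458 0.05581654] [0.60641269 0.32874319] 0.2741142111923478 yaw -0.09311802868329323 widthyaw [np.float64(-0.13264120215828495), np.float64(-0.11747087217468959)]
```

```bash
cat > plan.py <<'E'
import sys; from h import *
def rows(tgt,psi,g,dz=45,xy=50):
    s=manip.read_state();R=s['tcp_rot'];p=np.array(s['tcp_pos']);a0=np.arctan2(R[1][1],R[0][1])
    d=np.array(tgt)-p;t=-(psi-a0);n=int(max(np.ceil(np.linalg.norm(d)/xy),np.ceil(abs(t)/.18),1))
    a=a0;out=[]
    for i in range(n):
        y=np.array([np.cos(a),np.sin(a)]);x=np.array([-np.sin(a),np.cos(a)]);w=d/n
        out.append(f"{g} {1000*w[:2]@x:.0f} {1000*w[:2]@y:.0f} {-1000*w[2]:.0f} {t/n:.3f}");a-=t/n
    print(n,"; ".join(out))
    print('cur',np.round(p,4),'psi',round(a0,3),'t',s['time_s'],'F',np.round(s['contact_force'],1),'w',round(s['width'],4),s['grasp_force'],'j6',s['joints'][5],'zaxis',np.round(np.array(R)[:,2],3))
def grip(p,oy):  # grip point in world for riser pose p
    return place(np.array([[-.031,oy,0]]),*p)[0,:2]
TR=(.5937,.1923,-.123)
def tgt(x,y,flip,oy): # riser pose in tray (mm) -> grip point
    q=place(np.array([[x,y,0]])/1000,*TR)[0]; return grip((q[0],q[1],TR[2]+(np.pi if flip else 0)),oy)
AM=(.6175,-.1688,2.4952);SK=(.4798,-.0228,-.0965);TE=(.5093,-.276,.154)
E
python3 - <<'E'
from plan import *
g=grip(AM,-.010);rows((*g,.1),AM[2]-np.pi,-1)
for n,v in(('am',g),('u2',tgt(6,-58,1,-.01)),('sk',grip(SK,.01)),('u3',tgt(-20,-22,0,.01)),('te',grip(TE,-.01)),('u4',tgt(6,14,1,-.01)),('white',place(np.array([[-.021,-.098,0]]),*TR))):print(n,v)
E
```

```text
4 -1 -45 18 26 0.162; -1 -41 25 26 0.162; -1 -37 32 26 0.162; -1 -31 37 26 0.162
cur [5.744e-01 1.000e-04 2.045e-01] psi -0.0 t 0.15 F [ 0.6 -0.5  0.2] w 0.0942 0.0 j6 -8.621365498630663 zaxis [-0.002  0.    -1.   ]
am [ 0.64826922 -0.17948902]
u2 [0.62453134 0.14012311]
sk [ 0.44990773 -0.00985967]
u3 [0.54161302 0.18664785]
te [ 0.48020079 -0.29063681]
u4 [0.63336503 0.21157915]
white [[0.56083503 0.09761688 0.        ]]
```

move_arm(moves="-1 -45 18 26 0.162; -1 -41 25 26 0.162; -1 -37 32 26 0.162; -1 -31 37 26 0.162; -1 0 0 0 0; -1 0 0 0 0")

```text
time_s: 0.9
tcp_pos: [0.6475, -0.179, 0.101]
tcp_rot: [[0.603, 0.798, -0.001], [0.798, -0.603, 0.001], [0.0, -0.001, -1.0]]
contact_force: [-0.8, -0.2, 0.4]
width: 0.0941
grasp_force: 0.0
```

Run:
```python
from plan import *
rows((*grip(AM,-.010),.018),AM[2]-np.pi,-1)
c=manip.get_calibration("wrist");W=manip.snapshot("wrist")
L=np.array([(-35,-32,50),(35,-32,50),(35,-24,50),(-27,-24,50),(-27,24,50),(35,24,50),(35,32,50),(-35,32,50)])/1000
cv2.imwrite("pics/w1.png",W[:,:,::-1]);print(np.round(proj(place(L,*AM),c)).tolist())
h=mask(W,'amber',(320,330),220);print(np.nonzero(h.any(0))[0][[0,-1]],np.nonzero(h.any(1))[0][[0,-1]])
```

```text
1 -1 0 1 83 -0.001
cur [ 0.6475 -0.179   0.101 ] psi -0.647 t 0.9 F [-0.8 -0.2  0.4] w 0.0941 0.0 j6 14.240780561091213 zaxis [-0.001  0.001 -1.   ]
[[322.0, 228.0], [213.0, 228.0], [214.0, 240.0], [310.0, 240.0], [310.0, 309.0], [219.0, 308.0], [220.0, 319.0], [322.0, 319.0]]
[213 323] [213 318]
```

move_arm(moves="-1 0 1 42 0; -1 0 0 41 0; -1 0 0 0 0; 1 0 0 0 0; 1 0 0 0 0; 1 0 0 0 0; 1 0 0 0 0; 1 0 0 -30 0")

```text
time_s: 1.95
tcp_pos: [0.646, -0.1791, 0.0458]
tcp_rot: [[0.604, 0.797, -0.006], [0.797, -0.604, 0.003], [-0.002, -0.007, -1.0]]
contact_force: [-0.0, -0.6, 0.6]
width: 0.0473
grasp_force: 0.0
```

Run:
```python
from plan import *
rows((*tgt(6,-58,1,-.01),.16),TR[2],1)
```

```text
3 1 81 -70 -38 -0.175; 1 91 -55 -38 -0.175; 1 100 -38 -38 -0.175
cur [ 0.646  -0.1791  0.0458] psi -0.648 t 1.95 F [-0.  -0.6  0.6] w 0.0473 0.0 j6 14.254494216324243 zaxis [-0.006  0.003 -1.   ]
```

move_arm(moves="0 0 0 30 0; 0 0 0 0 0; 1 0 0 0 0; 1 0 0 0 0; 1 0 0 0 0; 1 0 0 0 0; 1 0 0 0 0; 1 0 0 0 0")

```text
time_s: 2.95
tcp_pos: [0.6488, -0.1801, 0.0188]
tcp_rot: [[0.604, 0.797, 0.0], [0.797, -0.604, -0.0], [0.0, 0.0, -1.0]]
contact_force: [-0.4, 0.3, 1.3]
width: 0.0074
grasp_force: 30.0
```

Run:
```python
from plan import *
s=manip.read_state();p=s['tcp_pos']
rows((p[0],p[1],.13),AM[2]-np.pi,1)
```

```text
1 1 0 0 -111 -0.002
cur [ 0.6488 -0.1801  0.0188] psi -0.648 t 2.95 F [-0.4  0.3  1.3] w 0.0074 30.00026285648346 j6 14.25725148078419 zaxis [ 0. -0. -1.]
```

move_arm(moves="1 0 0 -40 0; 1 0 0 -50 0; 1 0 0 -50 0; 1 0 0 0 0")

```text
time_s: 3.45
tcp_pos: [0.6524, -0.1816, 0.1647]
tcp_rot: [[0.604, 0.797, 0.011], [0.797, -0.604, -0.005], [0.003, 0.011, -1.0]]
contact_force: [0.1, -0.7, -1.0]
width: 0.0075
grasp_force: 30.0
```

```bash
sed -i 's/xy=50/xy=.045/' plan.py
python3 - <<'E'
from plan import *
rows((*tgt(6,-58,1,-.01),.16),TR[2],1)
E
```

```text
8 1 30 -27 1 -0.066; 1 32 -25 1 -0.066; 1 33 -23 1 -0.066; 1 35 -21 1 -0.066; 1 36 -18 1 -0.066; 1 37 -16 1 -0.066; 1 38 -13 1 -0.066; 1 39 -11 1 -0.066
cur [ 0.6524 -0.1816  0.1647] psi -0.648 t 3.45 F [ 0.1 -0.7 -1. ] w 0.0075 29.999740719795227 j6 14.257659155778587 zaxis [ 0.011 -0.005 -1.   ]
```

move_arm(moves="1 30 -27 1 -0.066; 1 32 -25 1 -0.066; 1 33 -23 1 -0.066; 1 35 -21 1 -0.066; 1 36 -18 1 -0.066; 1 37 -16 1 -0.066; 1 38 -13 1 -0.066; 1 39 -11 1 -0.066")

```text
time_s: 4.45
tcp_pos: [0.6193, 0.1431, 0.1477]
tcp_rot: [[0.118, 0.993, -0.004], [0.993, -0.118, -0.0], [-0.001, -0.004, -1.0]]
contact_force: [-0.4, -0.1, -0.3]
width: 0.0078
grasp_force: 30.0
```

move_arm(moves="1 0 0 0 0; 1 0 0 0 0; 1 0 0 0 0")

```text
time_s: 4.82
tcp_pos: [0.6208, 0.1406, 0.1497]
tcp_rot: [[0.121, 0.993, -0.001], [0.993, -0.121, -0.0], [-0.001, -0.001, -1.0]]
contact_force: [0.6, -0.5, -1.2]
width: 0.0079
grasp_force: 30.0
```

Run:
```python
from plan import *
rows((*tgt(6,-58,1,-.01),.09),TR[2],1)
for n in("wrist","scene"):
    cv2.imwrite(f"pics/{n}2.png",manip.snapshot(n)[:,:,::-1])
a=cv2.imread("pics/wrist2.png");b=cv2.imread("pics/scene2.png")
c=manip.get_calibration("wrist");cs=manip.get_calibration("scene")
pts=lambda L:np.array(L)/1000.
T=[pts([(-63,-130,6),(63,-130,6),(63,136,6),(-63,136,6)]),pts([(-69,-136,40),(69,-136,40),(69,-130,40),(-69,-130,40)]),place(pts([(-35,-32,56),(35,-32,56),(35,-24,56),(-27,-24,56),(-27,24,56),(35,24,56),(35,32,56),(-35,32,56)]),-.021,-.098,0)]
for im,k in((a,c),(b,cs)):
  for L in T: cv2.polylines(im,[np.int32(proj(place(L,*TR),k)*16)],True,(255,0,255),1,cv2.LINE_AA,4)
o=np.zeros((600,800,3),np.uint8);o[:480,:480]=a[:,100:580];o[:480,480:]=cv2.resize(b[180:380,340:520],(320,480)[:2])[:480]
cv2.imwrite("pics/ov4.png",o)
```

```text
2 1 -0 2 30 0.001; 1 -0 2 30 0.001
cur [0.6208 0.1406 0.1497] psi -0.122 t 4.825 F [ 0.6 -0.5 -1.2] w 0.0079 29.999636113643646 j6 11.978389382384089 zaxis [-0.001 -0.    -1.   ]
```

View pics/ov4.png

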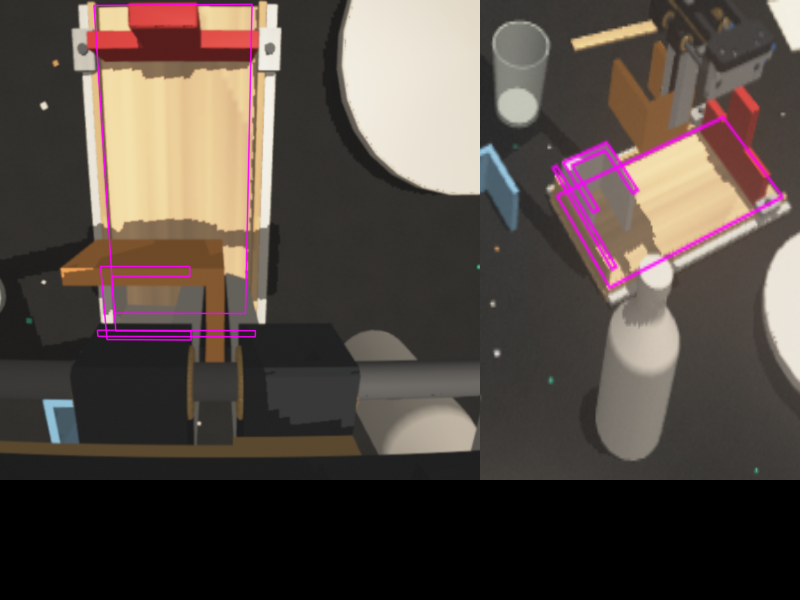

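The wrist view shows the amber riser over the tray, mouth to −x. The tray outline (wrist crop columns 95–258) agrees with the estimate to 2–3 mm, so I'll lower it.

move_arm(moves="1 0 4 40 0; 1 0 0 40 0; 1 0 0 30 0; 1 0 0 10 0; 1 0 0 3 0; 1 0 0 0 0")

```text
time_s: 5.68
tcp_pos: [0.6263, 0.1414, 0.0289]
tcp_rot: [[0.12, 0.993, 0.003], [0.993, -0.12, 0.0], [0.001, 0.003, -1.0]]
contact_force: [0.2, -0.8, -1.7]
width: 0.0078
grasp_force: 30.0
```

Run:
```python
from plan import *
rows((*tgt(6,-58,1,-.01),.0245),TR[2],1)
```

```text
1 1 -2 -2 4 0.003
cur [0.6263 0.1414 0.0289] psi -0.12 t 5.675 F [ 0.2 -0.8 -1.7] w 0.0078 29.99971032142639 j6 11.90266240716112 zaxis [ 0.003  0.    -1.   ]
```

move_arm(moves="1 0 0 3 0; 1 0 0 1 0; 1 0 0 0 0; 0.5 0 0 0 0; 0.5 0 0 0 0; 0.5 0 0 0 0; 0.5 0 0 -5 0; 0.5 0 0 -40 0")

```text
time_s: 6.68
tcp_pos: [0.6216, 0.1412, 0.0653]
tcp_rot: [[0.12, 0.993, -0.008], [0.993, -0.12, -0.001], [-0.002, -0.008, -1.0]]
contact_force: [0.3, 0.4, 0.4]
width: 0.0232
grasp_force: 0.0
```

move_arm(moves="0.5 0 0 -50 0; -1 0 0 -50 0; -1 0 0 0 0")

```text
time_s: 7.05
tcp_pos: [0.6291, 0.142, 0.1753]
tcp_rot: [[0.12, 0.993, 0.012], [0.993, -0.12, 0.001], [0.003, 0.012, -1.0]]
contact_force: [0.6, 0.4, 0.4]
width: 0.0401
grasp_force: 0.0
```

Run:
```python
from plan import *
rows((*grip(SK,.010),.12),SK[2],-1)
im=manip.snapshot("scene");d=manip.snapshot("side");cs=[manip.get_calibration("scene"),manip.get_calibration("side")]
q=place(np.array([[.006,-.058,.02]]),*TR)[0]
sd=[tuple(int(v) for v in proj(q,c)[0]) for c in cs]
H['amber']=(6,15,170,60)
m=[mask(im,'amber',sd[0],35),mask(d,'amber',sd[1],45)]
p,f,t=fit(m[:],cs,q[:2],.006);print(p,f,t)
a=TR[2];print(1000*(np.array([[np.cos(a),np.sin(a)],[-np.sin(a),np.cos(a)]])@(p[:2]-TR[:2])),p[2]-a)
o=np.zeros((480,800,3),np.uint8);o[:,:400]=cv2.resize(im[180:348,360:500],(400,480))[:,:,::-1];o[:,400:]=cv2.resize(d[250:418,150:290],(400,480))[:,:,::-1];cv2.imwrite("pics/p3.png",o)
```

```text
6 -1 -29 -27 9 -0.004; -1 -29 -27 9 -0.004; -1 -28 -27 9 -0.004; -1 -28 -27 9 -0.004; -1 -28 -27 9 -0.004; -1 -28 -27 9 -0.004
cur [0.6291 0.142  0.1753] psi -0.12 t 7.05 F [0.6 0.4 0.4] w 0.0401 0.0 j6 11.905383434693745 zaxis [ 0.012  0.001 -1.   ]Traceback (most recent call last):
  File "<stdin>", line 7, in <module>
  File "h.py", line 28, in mask
    return (l==1+np.argmax(st[1:,4])).astype(float)
                 ~~~~~~~~~^^^^^^^^^^
    return _wrapfunc(a, 'argmax', axis=axis, out=out, **kwds)
    return bound(*args, **kwds)
ValueError: attempt to get argmax of an empty sequence
```

move_arm(moves="-1 -29 -27 9 -0.004; -1 -29 -27 9 -0.004; -1 -28 -27 9 -0.004; -1 -28 -27 9 -0.004; -1 -28 -27 9 -0.004; -1 -28 -27 9 -0.004; -1 0 0 0 0; -1 0 0 0 0")

```text
time_s: 8.15
tcp_pos: [0.4451, -0.0094, 0.1137]
tcp_rot: [[0.096, 0.995, -0.001], [0.995, -0.096, 0.001], [0.001, -0.001, -1.0]]
contact_force: [0.7, 0.1, 0.1]
width: 0.094
grasp_force: 0.0
```

```bash
cat > chk.py <<'E'
from plan import *
def look(name,bbs=((350,490,190,330),(200,340,230,370))):
    im=manip.snapshot("scene");d=manip.snapshot("side");o=np.zeros((400,800,3),np.uint8)
    for k,(I,b) in enumerate(zip((im,d),bbs)): o[:,400*k:400*k+400]=cv2.resize(I[b[2]:b[3],b[0]:b[1]],(400,400),interpolation=cv2.INTER_CUBIC)[:,:,::-1]
    cv2.imwrite(f"pics/{name}.png",o);return im,d
def tray(w):
    a=TR[2];return np.round(1000*(np.array([[np.cos(a),np.sin(a)],[-np.sin(a),np.cos(a)]])@(np.array(w)[:2]-TR[:2])),1)
E
python3 - <<'E'
from chk import *
rows((*grip(SK,.010),.018),SK[2],-1)
look("p4")
E
```

```text
3 -1 -0 2 32 -0.000; -1 -0 2 32 -0.000; -1 -0 2 32 -0.000
cur [ 0.4451 -0.0094  0.1137] psi -0.097 t 8.15 F [0.7 0.1 0.1] w 0.094 0.0 j6 -6.871156823775256 zaxis [-0.001  0.001 -1.   ]
```

View pics/p4.png

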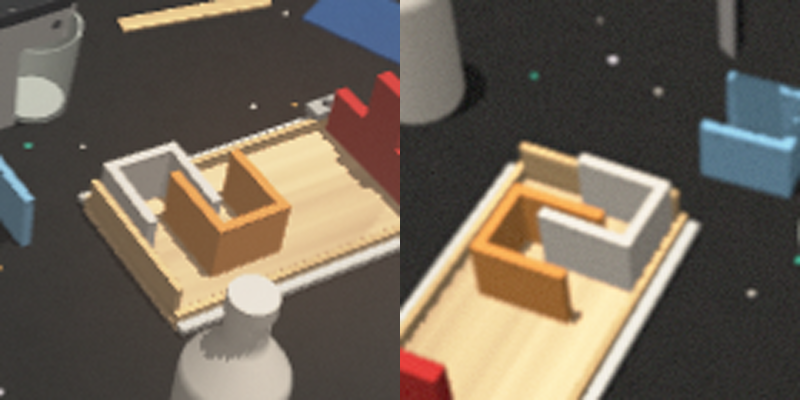

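The amber riser stands in the tray, upright and hooked with the white one: amber corner at scene crop (290,208), white leg tip at (215,200). Next is the pale blue one.

move_arm(moves="-1 0 5 40 0; 0.2 0 0 40 0; 1 0 0 15 0; 1 0 0 0 0; 1 0 0 0 0; 1 0 0 0 0; 1 0 0 0 0; 1 0 0 0 0")

```text
time_s: 9.25
tcp_pos: [0.4506, -0.0103, 0.0199]
tcp_rot: [[0.096, 0.995, 0.001], [0.995, -0.096, -0.0], [-0.0, 0.001, -1.0]]
contact_force: [0.8, -0.3, -0.9]
width: 0.0275
grasp_force: 0.0
```

move_arm(moves="1 0 0 0 0; 1 0 0 0 0; 1 0 0 0 0")

```text
time_s: 9.62
tcp_pos: [0.4502, -0.0101, 0.0194]
tcp_rot: [[0.096, 0.995, -0.0], [0.995, -0.096, 0.0], [0.0, -0.0, -1.0]]
contact_force: [-0.4, 0.1, 0.3]
width: 0.0079
grasp_force: 30.0
```

Run:
```python
from plan import *
rows((*tgt(-20,-22,0,.01),.018+.12),TR[2],1)
```

```text
6 1 34 12 -20 0.004; 1 34 12 -20 0.004; 1 34 12 -20 0.004; 1 34 12 -20 0.004; 1 34 11 -20 0.004; 1 34 11 -20 0.004
cur [ 0.4502 -0.0101  0.0194] psi -0.096 t 9.625 F [-0.4  0.1  0.3] w 0.0079 29.998055398464203 j6 -6.822821991574362 zaxis [-0.  0. -1.]
```

move_arm(moves="1 0 0 -40 0; 1 0 0 -45 0; 1 0 0 -40 0; 1 34 12 0 0.004; 1 34 12 0 0.004; 1 34 12 0 0.004; 1 34 12 0 0.004; 1 34 11 0 0.004")

```text
time_s: 10.62
tcp_pos: [0.5266, 0.1539, 0.1439]
tcp_rot: [[0.116, 0.993, -0.001], [0.993, -0.116, -0.0], [-0.0, -0.001, -1.0]]
contact_force: [0.6, -0.3, -0.9]
width: 0.0079
grasp_force: 30.0
```

move_arm(moves="1 34 11 0 0.004; 1 0 0 0 0; 1 0 0 0 0; 1 0 0 0 0; 1 0 0 0 0")

```text
time_s: 11.25
tcp_pos: [0.5412, 0.1845, 0.1445]
tcp_rot: [[0.121, 0.993, -0.0], [0.993, -0.121, -0.0], [-0.0, -0.0, -1.0]]
contact_force: [-0.6, -0.7, -0.5]
width: 0.0078
grasp_force: 30.0
```

Run:
```python
from plan import *
rows((*tgt(-20,-22,0,.01),.026),TR[2],1)
```

```text
3 1 1 0 39 0.001; 1 1 0 39 0.001; 1 1 0 39 0.001
cur [0.5412 0.1845 0.1445] psi -0.121 t 11.25 F [-0.6 -0.7 -0.5] w 0.0078 29.997493028640747 j6 17.09993142900002 zaxis [-0. -0. -1.]
```

move_arm(moves="1 2 0 40 0; 1 0 0 40 0; 1 0 0 25 0; 1 0 0 8 0; 1 0 0 5 0; 1 0 0 0 0; 1 0 0 0 0; 1 0 0 0 0")

```text
time_s: 12.25
tcp_pos: [0.5424, 0.1875, 0.0274]
tcp_rot: [[0.12, 0.993, 0.002], [0.993, -0.12, 0.0], [0.001, 0.002, -1.0]]
contact_force: [0.2, -0.4, -0.8]
width: 0.0077
grasp_force: 30.0
```

move_arm(moves="1 0 0 2 0; 1 0 0 0 0; 0.5 0 0 0 0; 0.5 0 0 0 0; 0.5 0 0 0 0; 0.5 0 0 -10 0; 0.5 0 0 -40 0; 0 0 0 -50 0")

```text
time_s: 13.25
tcp_pos: [0.5406, 0.1871, 0.1248]
tcp_rot: [[0.12, 0.993, -0.003], [0.993, -0.12, -0.0], [-0.001, -0.003, -1.0]]
contact_force: [0.4, -0.2, -0.9]
width: 0.0303
grasp_force: 0.0
```

move_arm(moves="-1 0 0 -60 0; -1 0 0 0 0")

```text
time_s: 13.5
tcp_pos: [0.5464, 0.1882, 0.1921]
tcp_rot: [[0.12, 0.993, 0.014], [0.993, -0.12, 0.003], [0.004, 0.014, -1.0]]
contact_force: [0.6, -0.3, -1.2]
width: 0.0501
grasp_force: 0.0
```

Run:
```python
from plan import *
rows((*grip(TE,-.010),.19),TE[2],-1)
```

```text
11 -1 -44 -1 0 -0.025; -1 -44 -2 0 -0.025; -1 -44 -3 0 -0.025; -1 -44 -4 0 -0.025; -1 -44 -5 0 -0.025; -1 -44 -6 0 -0.025; -1 -43 -7 0 -0.025; -1 -43 -8 0 -0.025; -1 -43 -9 0 -0.025; -1 -43 -11 0 -0.025; -1 -42 -12 0 -0.025
cur [0.5464 0.1882 0.1921] psi -0.12 t 13.5 F [ 0.6 -0.3 -1.2] w 0.0501 0.0 j6 17.302816213442533 zaxis [ 0.014  0.003 -1.   ]
```

Run:
```python
from plan import *
rows((*grip(TE,-.010),.19),TE[2]-np.pi,-1)
```

```text
16 -1 -30 -1 0 0.179; -1 -30 5 0 0.179; -1 -28 10 0 0.179; -1 -26 15 0 0.179; -1 -23 19 0 0.179; -1 -19 23 0 0.179; -1 -15 26 0 0.179; -1 -10 29 0 0.179; -1 -5 30 0 0.179; -1 1 30 0 0.179; -1 6 30 0 0.179; -1 11 28 0 0.179; -1 16 26 0 0.179; -1 20 22 0 0.179; -1 24 18 0 0.179; -1 27 14 0 0.179
cur [0.5464 0.1882 0.1921] psi -0.12 t 13.5 F [ 0.6 -0.3 -1.2] w 0.0501 0.0 j6 17.302816213442533 zaxis [ 0.014  0.003 -1.   ]
```

move_arm(moves="-1 -30 -1 0 0.179; -1 -30 5 0 0.179; -1 -28 10 0 0.179; -1 -26 15 0 0.179; -1 -23 19 0 0.179; -1 -19 23 0 0.179; -1 -15 26 0 0.179; -1 -10 29 0 0.179")

```text
time_s: 14.5
tcp_pos: [0.5072, -0.0516, 0.1836]
tcp_rot: [[1.0, 0.013, -0.002], [0.013, -1.0, 0.0], [-0.002, -0.0, -1.0]]
contact_force: [0.4, -0.9, -0.1]
width: 0.0937
grasp_force: 0.0
```

move_arm(moves="-1 -5 30 0 0.179; -1 1 30 0 0.179; -1 6 30 0 0.179; -1 11 28 0 0.179; -1 16 26 0 0.179; -1 20 22 0 0.179; -1 24 18 0 0.179; -1 27 14 0 0.179")

```text
time_s: 15.5
tcp_pos: [0.4739, -0.2908, 0.1835]
tcp_rot: [[0.151, -0.989, -0.001], [-0.989, -0.151, 0.001], [-0.001, 0.001, -1.0]]
contact_force: [-0.5, 0.3, 0.5]
width: 0.0942
grasp_force: 0.0
```

move_arm(moves="-1 0 0 30 0; -1 0 0 40 0; -1 0 0 0 0; -1 0 0 0 0")

```text
time_s: 16.0
tcp_pos: [0.475, -0.2905, 0.1151]
tcp_rot: [[0.157, -0.988, 0.0], [-0.988, -0.157, -0.0], [0.0, -0.0, -1.0]]
contact_force: [-0.3, 0.1, 0.5]
width: 0.0939
grasp_force: 0.0
```

Run:
```python
from plan import *
rows((*grip(TE,-.010),.019),TE[2]-np.pi,-1)
```

```text
3 -1 0 -2 32 0.001; -1 0 -2 32 0.001; -1 0 -2 32 0.001
cur [ 0.475  -0.2905  0.1151] psi -2.984 t 16.0 F [-0.3  0.1  0.5] w 0.0939 0.0 j6 130.60585375489595 zaxis [ 0. -0. -1.]
```

move_arm(moves="-1 1 -5 40 0; 0.2 0 0 40 0; 1 0 0 16 0; 1 0 0 0 0; 1 0 0 0 0; 1 0 0 0 0; 1 0 0 0 0; 1 0 0 0 0")

```text
time_s: 17.0
tcp_pos: [0.48, -0.2908, 0.0189]
tcp_rot: [[0.157, -0.988, 0.001], [-0.988, -0.157, -0.001], [0.001, -0.001, -1.0]]
contact_force: [-0.8, -1.0, -0.9]
width: 0.0277
grasp_force: 0.0
```

move_arm(moves="1 0 0 0 0; 1 0 0 0 0; 1 0 0 0 0")

```text
time_s: 17.38
tcp_pos: [0.4797, -0.2905, 0.0184]
tcp_rot: [[0.157, -0.988, -0.0], [-0.988, -0.157, 0.0], [-0.0, 0.0, -1.0]]
contact_force: [0.3, 0.7, 0.5]
width: 0.0082
grasp_force: 30.0
```

move_arm(moves="1 0 0 -40 0; 1 0 0 -50 0; 1 0 0 -50 0; 1 0 0 0 0")

```text
time_s: 17.88
tcp_pos: [0.4828, -0.293, 0.1637]
tcp_rot: [[0.157, -0.988, 0.008], [-0.988, -0.157, -0.007], [0.008, -0.007, -1.0]]
contact_force: [-0.3, 0.9, -1.5]
width: 0.008
grasp_force: 30.0
```

Run:
```python
from plan import *
rows((*tgt(6,14,1,-.01),.16),TR[2],1)
```

```text
16 1 -30 -14 0 -0.179; 1 -27 -19 0 -0.179; 1 -23 -24 0 -0.179; 1 -18 -27 0 -0.179; 1 -13 -30 0 -0.179; 1 -7 -32 0 -0.179; 1 -2 -33 0 -0.179; 1 4 -33 0 -0.179; 1 10 -31 0 -0.179; 1 15 -29 0 -0.179; 1 20 -26 0 -0.179; 1 25 -22 0 -0.179; 1 28 -17 0 -0.179; 1 31 -12 0 -0.179; 1 32 -6 0 -0.179; 1 33 -0 0 -0.179
cur [ 0.4828 -0.293   0.1637] psi -2.984 t 17.875 F [-0.3  0.9 -1.5] w 0.008 29.999140799045563 j6 130.93416355608377 zaxis [ 0.008 -0.007 -1.   ]
```

move_arm(moves="1 -30 -14 0 -0.179; 1 -27 -19 0 -0.179; 1 -23 -24 0 -0.179; 1 -18 -27 0 -0.179; 1 -13 -30 0 -0.179; 1 -7 -32 0 -0.179; 1 -2 -33 0 -0.179; 1 4 -33 0 -0.179")

```text
time_s: 18.88
tcp_pos: [0.5528, -0.0363, 0.1562]
tcp_rot: [[1.0, 0.025, -0.004], [0.025, -1.0, 0.001], [-0.004, -0.001, -1.0]]
contact_force: [0.1, -0.2, -1.3]
width: 0.0074
grasp_force: 30.0
```

move_arm(moves="1 10 -31 0 -0.179; 1 15 -29 0 -0.179; 1 20 -26 0 -0.179; 1 25 -22 0 -0.179; 1 28 -17 0 -0.179; 1 31 -12 0 -0.179; 1 32 -6 0 -0.179; 1 33 -0 0 -0.179")

```text
time_s: 19.88
tcp_pos: [0.6279, 0.215, 0.1557]
tcp_rot: [[0.114, 0.993, -0.004], [0.993, -0.114, -0.001], [-0.001, -0.004, -1.0]]
contact_force: [0.7, 0.2, -0.8]
width: 0.0079
grasp_force: 30.0
```

move_arm(moves="1 0 0 0 0; 1 0 0 0 0; 1 0 0 0 0")

```text
time_s: 20.25
tcp_pos: [0.6285, 0.2131, 0.1577]
tcp_rot: [[0.122, 0.993, -0.001], [0.993, -0.122, -0.001], [-0.001, -0.001, -1.0]]
contact_force: [-0.4, -0.3, -0.4]
width: 0.0075
grasp_force: 30.0
```

Run:
```python
from chk import *
rows((*tgt(6,14,1,-.01),.026),TR[2],1)
look("p5",((350,510,170,330),(160,340,230,410)))
```

```text
3 1 -0 2 44 0.000; 1 -0 2 44 0.000; 1 -0 2 44 0.000
cur [0.6285 0.2131 0.1577] psi -0.122 t 20.25 F [-0.4 -0.3 -0.4] w 0.0075 29.99912828207016 j6 18.26944782762729 zaxis [-0.001 -0.001 -1.   ]
```

View pics/p5.png

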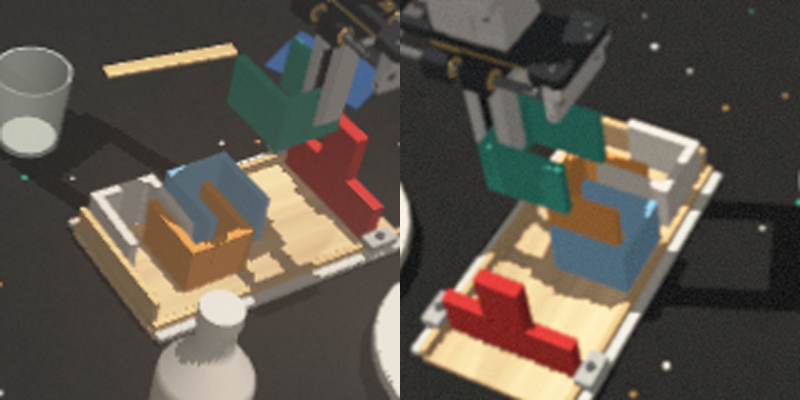

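The picture shows sky (scene crop (220,190)) hooked with amber and white. Teal is held above with its mouth towards −x, and there is clear floor in front of the stop. Lowering it.

move_arm(moves="1 -1 5 45 0; 1 0 0 45 0; 1 0 0 30 0; 1 0 0 10 0; 1 0 0 2 0; 1 0 0 0 0; 1 0 0 0 0")

```text
time_s: 21.22
tcp_pos: [0.6353, 0.213, 0.0284]
tcp_rot: [[0.12, 0.993, 0.003], [0.993, -0.12, 0.001], [0.001, 0.003, -1.0]]
contact_force: [0.1, -0.6, -1.2]
width: 0.0084
grasp_force: 30.0
```

move_arm(moves="1 0 0 4 0; 1 0 0 0 0; 0.5 0 0 0 0; 0.5 0 0 0 0; 0.5 0 0 0 0; 0.5 0 0 -10 0; 0.5 0 0 -40 0; 0 0 0 -50 0")

```text
time_s: 22.22
tcp_pos: [0.6328, 0.2124, 0.1224]
tcp_rot: [[0.12, 0.993, -0.003], [0.993, -0.12, -0.001], [-0.001, -0.003, -1.0]]
contact_force: [0.2, -0.0, 0.3]
width: 0.0302
grasp_force: 0.0
```

move_arm(moves="0 0 0 -40 0; 0 0 0 0 0; 0 0 0 0 0")

```text
time_s: 22.6
tcp_pos: [0.6333, 0.2126, 0.1618]
tcp_rot: [[0.12, 0.993, -0.001], [0.993, -0.12, -0.0], [-0.0, -0.001, -1.0]]
contact_force: [-1.4, 0.0, -0.2]
width: 0.047
grasp_force: 0.0
```

Run:
```python
from chk import *
q=lambda y,z:(*place(np.array([[.003,y,0]]),*TR)[0,:2],z)
print('tab est',q(.097,.1))
rows(q(.15,.17),TR[2],1)
s=manip.read_state();print(tray(s['tcp_pos']))
```

```text
tab est (np.float64(0.6085782738287642), np.float64(0.28819909784704084), 0.1)
3 1 42 -11 -3 0.001; 1 42 -11 -3 0.001; 1 42 -11 -3 0.001
cur [0.6333 0.2126 0.1618] psi -0.12 t 22.6 F [-1.4  0.  -0.2] w 0.047 0.0 j6 18.017936486719165 zaxis [-0.001 -0.    -1.   ]
[36.8 25. ]
```

move_arm(moves="1 42 -11 0 0; 1 42 -11 0 0; 1 43 -11 0 0; 1 0 0 0 0; 1 0 0 40 0; 1 0 0 40 0; 1 0 0 7 0; 1 0 0 0 0")

```text
time_s: 23.6
tcp_pos: [0.616, 0.3417, 0.0746]
tcp_rot: [[0.121, 0.993, -0.002], [0.993, -0.121, -0.001], [-0.001, -0.002, -1.0]]
contact_force: [0.5, 0.3, 0.6]
width: 0.0004
grasp_force: 0.0
```

Run:
```python
from chk import *
s=manip.read_state();print(tray(s['tcp_pos']),s['tcp_pos'],s['width'],s['contact_force'])
im=manip.snapshot("scene");cv2.imwrite("pics/s6.png",im[:,:,::-1])
```

```text
[  3.8 151. ] [0.61604468 0.34167733 0.07455967] 0.0003580916545854525 [0.47734392 0.34430482 0.64395933]
```

move_arm(moves="1 -20 0 0 0; 1 -12 0 0 0; 1 -10 0 0 0; 1 -10 0 0 0; 1 -10 0 0 0; 1 -10 0 0 0; 1 -10 0 0 0; 1 -10 0 0 0")

```text
time_s: 24.65
tcp_pos: [0.6055, 0.2512, 0.0757]
tcp_rot: [[0.12, 0.993, 0.001], [0.993, -0.12, 0.001], [0.001, 0.001, -1.0]]
contact_force: [1.5, 3.9, 3.4]
width: 0.0006
grasp_force: 2.1
```

move_arm(moves="1 -5 0 0 0; 1 -4 0 0 0; 1 -3 0 0 0; 1 0 0 0 0")

```text
time_s: 25.15
tcp_pos: [0.6038, 0.2391, 0.0753]
tcp_rot: [[0.12, 0.993, -0.0], [0.993, -0.12, -0.001], [-0.001, -0.0, -1.0]]
contact_force: [1.0, 3.1, 1.8]
width: 0.0005
grasp_force: 1.3
```

Run:
```python
from chk import *
s=manip.read_state();print(tray(s['tcp_pos']),s['tcp_pos'],s['contact_force'])
look("p7",((340,510,170,340),(160,340,230,410)))
```

```text
[ 4.3 47.7] [0.60379896 0.23913059 0.07530077] [0.97793989 3.06394502 1.79593673]
```

View pics/p7.png

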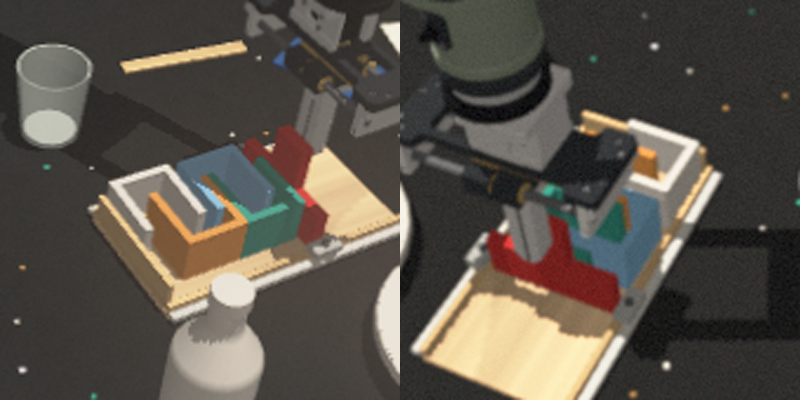

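The four risers are interlocked and the stop is just at the teal one (scene crop (310,205)). I'll keep pushing gently until the force rises.

move_arm(moves="1 -3 0 0 0; 1 -3 0 0 0; 1 -2 0 0 0; 1 -2 0 0 0; 1 0 0 0 0; 1 0 0 0 0")

```text
time_s: 26.0
tcp_pos: [0.6024, 0.2292, 0.0751]
tcp_rot: [[0.12, 0.993, -0.001], [0.993, -0.12, -0.001], [-0.001, -0.001, -1.0]]
contact_force: [1.5, 3.3, -1.2]
width: 0.0008
grasp_force: 1.3
```

move_arm(moves="1 -2 0 0 0; 1 -1 0 0 0; 1 0 0 0 0")

```text
time_s: 26.38
tcp_pos: [0.6021, 0.2274, 0.0751]
tcp_rot: [[0.12, 0.993, -0.0], [0.993, -0.12, 0.002], [0.001, -0.0, -1.0]]
contact_force: [2.0, 6.0, -2.5]
width: 0.0003
grasp_force: 2.9
```

Run:
```python
from chk import *
s=manip.read_state();print(tray(s['tcp_pos']),s['contact_force'])
```

```text
[ 4.1 35.8] [ 1.96690749  5.97527207 -2.5121346 ]
```

Force is rising. Another couple of millimetres, stepwise.

move_arm(moves="1 -1 0 0 0; 1 -1 0 0 0; 1 0 0 0 0; 1 0 0 0 0")

```text
time_s: 26.88
tcp_pos: [0.6021, 0.2271, 0.0752]
tcp_rot: [[0.12, 0.993, 0.001], [0.993, -0.12, 0.004], [0.004, 0.0, -1.0]]
contact_force: [2.5, 9.5, -3.8]
width: 0.0005
grasp_force: 4.9
```

move_arm(moves="1 -1 0 0 0; 1 -1 0 0 0; 1 0 0 0 0; 1 0 0 0 0")

```text
time_s: 27.38
tcp_pos: [0.6021, 0.2271, 0.0752]
tcp_rot: [[0.12, 0.993, 0.002], [0.993, -0.12, 0.008], [0.008, 0.001, -1.0]]
contact_force: [3.7, 13.1, -4.5]
width: 0.0006
grasp_force: 7.1
```

Run:
```python
from chk import *
s=manip.read_state();print(tray(s['tcp_pos']),s['contact_force'])
```

```text
[ 4.1 35.5] [ 3.6706142  13.14540511 -4.51627277]
```

move_arm(moves="1 10 0 0 0; 1 30 0 0 0; 1 40 0 0 0; 1 0 0 -50 0; 1 0 0 -50 0; 1 0 0 0 0; 1 0 0 0 0")

```text
time_s: 28.25
tcp_pos: [0.6109, 0.3009, 0.1748]
tcp_rot: [[0.12, 0.993, -0.002], [0.993, -0.12, -0.002], [-0.002, -0.001, -1.0]]
contact_force: [0.2, -0.1, -0.3]
width: 0.0003
grasp_force: 0.0
```

Run:
```python
from chk import *
from tr import redm
cs=[manip.get_calibration("scene"),manip.get_calibration("side")]
I=[manip.snapshot(n)[:,:,::-1].copy() for n in("scene","side")]
q=place(np.array([[.003,.02,.05]]),*TR)[0]
ms=[redm(i,tuple(int(v) for v in proj(q,c)[0]),50) for i,c in zip(I,cs)]
def f(v): return sum(np.abs(sil([b+[v[0],v[1],0] for b in STOP],TR,c)-m).sum() for m,c in zip(ms,cs))
r=minimize(f,[.003,-.09],method='Nelder-Mead',options=dict(initial_simplex=[[.003,-.09],[.01,-.09],[.003,-.1]]));print(r.x,r.fun,[m.sum() for m in ms])
s=manip.read_state();print(s['tcp_pos'],s['contact_force'],s['time_s'])
# top-corner agreement: predicted tight colours at leg tops
for n,x,y,yy in(('amber',36,-82,0),('sky',-51,-34,0),('teal',36,-18,0)):
    for yv in(y-26,y,y+26):
        P=place(np.array([[x,yv,56]])/1000,*TR)[0];u=proj(P,cs[0])[0].astype(int);print(n,yv,I[0][u[1],u[0],::-1],end=' ')
```

```text
[ 0.00253787 -0.09795235] 683.4 [np.float64(557.0), np.float64(1356.0)]
[0.60988445 0.3008463  0.17286743] [ 0.52301444 -0.38032895  0.00783748] 28.35
amber -108 [233 167  93] amber -82 [178 142 105] amber -56 [237 171  96] sky -60 [142 185 209] sky -34 [154 201 223] sky -8 [69 69 68] teal -44 [ 82 139 129] teal -18 [ 69 108  93] teal 8 [105 156 135]
```

```bash
python3 -c "
from workcell import manip
print(manip.sign_off())"
```

```text
the job is handed in; nothing more can be done
None
```

The job is handed in: amber, pale blue and teal stand interlocked with the white riser in the tray, and the red stop is pushed tight at about 96–98 mm (88 mm needed) and released. The arm is clear, and I touched none of the cups, bottles, stick or scissors.

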